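# Find the shaker's loose foot bolt and hold its cap open

## Robot

A 6-joint arm with a two-finger parallel gripper is mounted at the origin on the work surface. World frame = base frame: x ahead of the robot, y to its left, z up, the work surface at z = 0. Lengths are in mm, angles in rad, forces in N, time in s.
With the tool pointing down it reaches from about 275 to 750 mm from the base axis. Payload 10.2 kg.
Tool frame: the origin (TCP) lies midway between the tips of the shut fingers; the grasp point (between the pads) lies grasp_offset behind it (grasp_offset is the distance from the TCP to the grasp point, in mm); x points along the fingers, z is the direction in which the jaws open and shut, and the axes are right-handed (so a half turn about x gives the same grasp; the last joint's range is limited). The gripper opens to 85 mm and grips with 20 to 120 N. Pads are 22 mm wide; open, the fingers measure 114 mm over their backs; the gripper's body (76 mm by 85 mm) begins 54 mm behind the grasp point. The pads swing forward as they close: fully open they stand 13 mm farther back than shut.
Start: joints at [-1.427, 0.313, 1.498, -0, 1.331, -0.223], TCP at [188.269, -490.088, 231.294] pointing down, gripper open.
Joint ranges: [-2.94, 2.94], [-0.97, 2.17], [0.19, 2.56], [-1.23, 4.37], [0.02, 3.11], [-2.88, 2.88]. Speed limits (rad/s): [2.39, 2.39, 3.01, 3.14, 3.14, 3.14].

## Interface

Orientations are given as a unit quaternion [w, x, y, z].
In Python, from rig import sense, capture, calibration, finish_job, grasp_offset gives the robot as it stands.
- The arm moves only by the shell command python3 -m jog 'ROWS' [FORCE]. ROWS is JSON, a list of rows, each an object with "linear": the shift along the tool's x, y, z scaled (see below), a list of three; "rotation": the turn, a rotation vector about the tool's x, y, z scaled (see below), a list of three; "grip": the finger opening in mm, from 0 to 85.4. A call has 1 to 20 rows; each row is the pose to reach, as a shift and turn from the pose measured when the call began, along the tool's axes at that moment; what a row does not reach only later rows make up. The controller multiplies each number of a shift by 0.3 m and each number of a turn by 0.5 rad. A row lasts 1/12 s, in which the tool goes at most 41.7 mm and 7.16 degrees, less where a joint would pass 70% of its speed; a pose out of reach is approached as far as the arm can. A call with a number of a shift or a turn outside -1 to 1 is refused whole. A call with a gripper value outside its range is refused whole. The fingers move at their own pace and stop on an object; FORCE is the grip in N (left out, the last holds). Time passes only in rows, so rows that repeat a pose let the fingers close. It gives the time, the measured TCP pose, the force and the opening at its end, in the units of the state.
- sense(): the state, without advancing time (a new reading comes with each control period).
- capture(name): name is "scene" or "top"; returns (picture, depth): 400x640x3 uint8, red, green, blue; 400x640 float32, mm along the optical axis (not along the pixel's ray), 0 where there is no reading.
- calibration(name): a dict with "intrinsics" (3x3 intrinsics, pixels), "world_from_camera" (4x4, takes a point from camera to world coordinates). Camera axes: x right, y up, looking along -z (the intrinsics and any distortion apply to the point x, -y, -z); pixel columns grow to the right and rows downward; lengths in mm; the calibration is good to about 2 mm. A picture is of the moment at which its call begins. calibration takes no time and is no camera call.
- finish_job(): hands the job in, once; it reports no verdict.
The state is a dict: "time_s": time; "joints": joint angles; "dq": joint speeds; "tau": joint torques, N m; "eef_pos": TCP position; "ee_rot": TCP orientation; "force": force on the tool from outside, world axes, zero at the start; "wrist_torque": the same for the moment, N m; "grip_width": opening from 0.0 (shut) to 1.0 (fully open).
Only numpy, scipy, OpenCV 4.12 (cv2) and the standard library are available. Lean on these libraries where they do the work, as an engineer would, in place of code of your own. Each camera call takes 0.05 s, during which the arm holds its last target.

## Task

One of the shaker's three capped foot bolts has shaken loose: tap straight down on the caps to find the bolt that gives, while the tight ones stand firm. Then lift the hinged cap of the loose bolt by its lug and finish holding it up, more than 45 degrees open and still, so that a colleague can get a spanner on the bolt; the cap springs shut if you let go. Leave the caps of the tight bolts shut and the things lying around where they are.

Things in the scene. Friction and masses are not known exactly. Their poses are not given: they have to be found in the camera images.
- shaker: Orbital shaker fixed to the bench: steel foot plate (top 18 mm above the bench), low white housing from x = +138 mm on, 114 mm high with the jars on it. Along the plate's edge on the robot's side stand three foot bolts in a row, each under a black hinged cap. Origin on the bench under the middle bolt; +x to the housing, away from the robot; +y along the row, z up. Bolts at x = 0, y = +100 (a), 0 (b), -100 mm (c).
- cap_a_top (a point): Centre of the flat top of the black cap over the first bolt (the one at +y, on the robot's left), on the bolt's axis, 55 mm above the bench: tap here, straight down. The cap is a round cup, 42 mm wide, 20 mm high, open below, hinged on the robot's side, with a lifting lug on the far side. Axes as the shaker's while shut; they turn with the cap.
- cap_a_lug (a point): Grip point in that cap's lug, an upright rib 10 mm thick (along the shaker's y), 36 mm long (along x), 16 mm high, standing out away from the robot. The point is at mid thickness and height, 46 mm above the bench, 44 mm from the bolt's axis, 12 mm from the rib's free end. Pinch it from above, fingers closing along the shaker's y, or lift it from below. Moves with the cap.
- cap_a_hinge (a point): Middle of that cap's hinge pin, 26 mm from the bolt's axis on the robot's side, 36 mm above the bench; the pin runs along the shaker's y. While the cap is shut, the lug's grip point lies 70 mm farther along x and 10 mm higher.
- cap_a (a joint): Opening angle of that cap, rad: 0 shut, growing as the lug is lifted up and over towards the robot, stop at 1.4. A light spring closes it (1 to 2 N at the lug): it drops shut when let go.
- bolt_a (a joint): How far that bolt, with its cap, stands below its tight height, m (down is positive). A tight bolt stays within about 0.5 mm of 0, tapped or pulled. The loose one rests about 1.8 mm low on a soft rubber bush (hardly seen), gives 1.1 mm more per N of push, stops at 7.5 mm, springs back; pulled up it stops at about 1.6 mm. Just one of the three is loose; it differs each time.
- cap_b_top (a point): Centre of the flat top of the black cap over the middle bolt, on the bolt's axis, 55 mm above the bench: tap here, straight down. The cap is a round cup, 42 mm wide, 20 mm high, open below, hinged on the robot's side, with a lifting lug on the far side. Axes as the shaker's while shut; they turn with the cap.
- cap_b_lug (a point): Grip point in that cap's lug, an upright rib 10 mm thick (along the shaker's y), 36 mm long (along x), 16 mm high, standing out away from the robot. The point is at mid thickness and height, 46 mm above the bench, 44 mm from the bolt's axis, 12 mm from the rib's free end. Pinch it from above, fingers closing along the shaker's y, or lift it from below. Moves with the cap.
- cap_b_hinge (a point): Middle of that cap's hinge pin, 26 mm from the bolt's axis on the robot's side, 36 mm above the bench; the pin runs along the shaker's y. While the cap is shut, the lug's grip point lies 70 mm farther along x and 10 mm higher.
- cap_b (a joint): Opening angle of that cap, rad: 0 shut, growing as the lug is lifted up and over towards the robot, stop at 1.4. A light spring closes it (1 to 2 N at the lug): it drops shut when let go.
- bolt_b (a joint): How far that bolt, with its cap, stands below its tight height, m (down is positive). A tight bolt stays within about 0.5 mm of 0, tapped or pulled. The loose one rests about 1.8 mm low on a soft rubber bush (hardly seen), gives 1.1 mm more per N of push, stops at 7.5 mm, springs back; pulled up it stops at about 1.6 mm. Just one of the three is loose; it differs each time.
- cap_c_top (a point): Centre of the flat top of the black cap over the last bolt (the one at -y, on the robot's right), on the bolt's axis, 55 mm above the bench: tap here, straight down. The cap is a round cup, 42 mm wide, 20 mm high, open below, hinged on the robot's side, with a lifting lug on the far side. Axes as the shaker's while shut; they turn with the cap.
- cap_c_lug (a point): Grip point in that cap's lug, an upright rib 10 mm thick (along the shaker's y), 36 mm long (along x), 16 mm high, standing out away from the robot. The point is at mid thickness and height, 46 mm above the bench, 44 mm from the bolt's axis, 12 mm from the rib's free end. Pinch it from above, fingers closing along the shaker's y, or lift it from below. Moves with the cap.
- cap_c_hinge (a point): Middle of that cap's hinge pin, 26 mm from the bolt's axis on the robot's side, 36 mm above the bench; the pin runs along the shaker's y. While the cap is shut, the lug's grip point lies 70 mm farther along x and 10 mm higher.
- cap_c (a joint): Opening angle of that cap, rad: 0 shut, growing as the lug is lifted up and over towards the robot, stop at 1.4. A light spring closes it (1 to 2 N at the lug): it drops shut when let go.
- bolt_c (a joint): How far that bolt, with its cap, stands below its tight height, m (down is positive). A tight bolt stays within about 0.5 mm of 0, tapped or pulled. The loose one rests about 1.8 mm low on a soft rubber bush (hardly seen), gives 1.1 mm more per N of push, stops at 7.5 mm, springs back; pulled up it stops at about 1.6 mm. Just one of the three is loose; it differs each time.
- spanner: Open-ended steel spanner lying on the bench in front of the foot plate, 200 x 35 x 7 mm, origin at its middle underneath, x along its length. Leave it alone.
- beaker: Empty glass beaker, 72 mm wide, 92 mm high, standing to the left of the shaker; origin under its centre. Leave it alone.
- dropper: Amber glass bottle with a black cap, 36 mm wide, 75 mm high, standing to the right of the shaker; origin under its centre. Leave it alone.
- spoon: Steel lab spoon lying on the bench in front and to the right of the shaker, 190 mm long, 20 mm high; origin at its middle underneath, x along its length. Leave it alone.

How it is judged:
By the outcome, as a careful person would: the job done as asked, in the order asked, and still so for the second after the job is handed in, while the arm keeps its last pose, push and grip.
It also fails if it takes over 42 s, if anything falls off the work surface, if the arm or the gripper's body presses on something with over 40 N, if the wrist force passes 120 N, or if a joint passes its speed limit or range.

## Working session

There is one attempt and no reset: what is moved stays moved. The work goes in short steps, Python scripts to look and compute and a shell command to move; the robot and the scene stay as the last step left them, time stands still between calls to the robot, and variables do not carry over. Pictures are saved under pics/ and viewed, and the job is handed in when it is done.

```bash
ls; mkdir -p pics
python3 - <<'E'
from rig import *
import cv2, rig
s=sense(); print(s); print(grasp_offset)
for n in("scene","top"):
    c=calibration(n); print(n,c)
    p,d=capture(n); cv2.imwrite(f"pics/{n}0.png",p[:,:,::-1])
    import numpy as np; np.save(f"pics/{n}0d.npy",d)
E
```

```text
pics
{'time_s': 0.0, 'joints': array([-1.42737945e+00,  3.13475650e-01,  1.49845993e+00, -2.04957790e-05,
        1.33100237e+00, -2.23365277e-01]), 'dq': array([0.00082809, 0.00053432, 0.00041328, 0.00066447, 0.0003557 ,
       0.00035415]), 'tau': array([ 8.25972766e-04, -4.12267220e+01, -2.59739703e+01, -1.65597212e-04,
        4.09636748e-03, -3.23841800e-05]), 'eef_pos': array([ 188.23379408, -489.80932975,  230.71335364]), 'ee_rot': array([ 0.58247094,  0.40077626,  0.58312651, -0.40008682]), 'force': array([-0.43505927,  0.90568798,  0.12758821]), 'wrist_torque': array([-0.03012004, -0.01796458,  0.00374232]), 'grip_width': 0.9977119122269762}
18.700000000000003
scene {'intrinsics': array([[380.97028424,   0.        , 314.27490356],
       [  0.        , 380.97028424, 198.71130715],
       [  0.        ,   0.        ,   1.        ]]), 'world_from_camera': array([[-5.56608818e-01, -4.44697990e-01,  7.01733797e-01,
         1.19381860e+03],
       [ 8.30601669e-01, -3.15119360e-01,  4.59130326e-01,
         4.35097787e+02],
       [ 1.69555716e-02,  8.38417251e-01,  5.44765107e-01,
         5.57292311e+02],
       [ 0.00000000e+00,  0.00000000e+00,  0.00000000e+00,
         1.00000000e+00]])}
top {'intrinsics': array([[452.9887434 ,   0.        , 311.15563036],
       [  0.        , 452.9887434 , 196.24999607],
       [  0.        ,   0.        ,   1.        ]]), 'world_from_camera': array([[-2.89574884e-02,  9.95754014e-01, -8.73808185e-02,
         4.54743384e+02],
       [-9.99577623e-01, -2.86316160e-02,  4.98062177e-03,
         2.66064412e+01],
       [ 2.45762008e-03,  8.74881372e-02,  9.96162530e-01,
         1.02831618e+03],
       [ 0.00000000e+00,  0.00000000e+00,  0.00000000e+00,
         1.00000000e+00]])}
```

View pics/scene0.png

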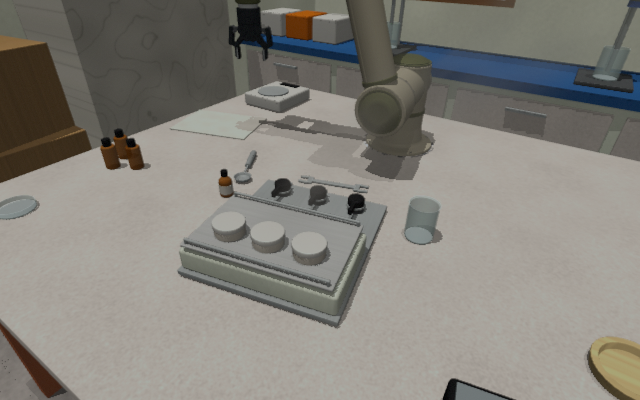

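View pics/top0.png

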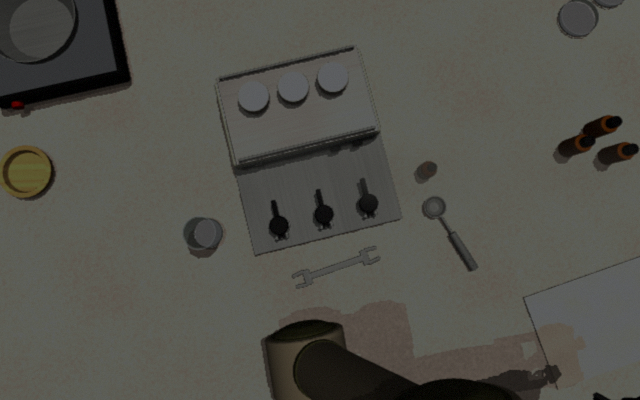

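The top view shows the three black caps at about (279,226), (323,215) and (368,204) with their lugs pointing up the image; spanner is in front, beaker left, dropper right. I'll measure these now.

```bash
cat > h.py <<'E'
import numpy as np, cv2
from rig import *
from scipy.spatial.transform import Rotation as R
def cast(n,u,v,z):
    c=calibration(n);K=c["intrinsics"];T=c["world_from_camera"]
    d=np.array([(u-K[0,2])/K[0,0],-(v-K[1,2])/K[1,1],-1.]);d=T[:3,:3]@d;o=T[:3,3]
    return o+d*(z-o[2])/d[2]
def pts(n,u,v,dep):
    c=calibration(n);K=c["intrinsics"];T=c["world_from_camera"]
    P=np.stack([(u-K[0,2])/K[0,0]*dep,-(v-K[1,2])/K[1,1]*dep,-dep],-1)
    return P@T[:3,:3].T+T[:3,3]
def rot():
    q=sense()["ee_rot"];return R.from_quat([q[1],q[2],q[3],q[0]])
E
python3 - <<'E'
from h import *
p=cv2.imread("pics/top0.png");d=np.load("pics/top0d.npy")
g=p.max(2);m=((g<45)).astype(np.uint8)
m[:,:230]=0;m[:,410:]=0;m[:165]=0;m[260:]=0
n,l,st,ce=cv2.connectedComponentsWithStats(m)
for i in range(1,n):
    if st[i,4]<40: continue
    v,u=np.nonzero(l==i); P=pts("top",u,v,d[v,u]); k=P[:,2]>40
    print(st[i],ce[i],"z pct",np.percentile(P[:,2],[5,50,90]).round())
    # cap disc: opening
    mm=cv2.morphologyEx((l==i).astype(np.uint8),cv2.MORPH_OPEN,cv2.getStructuringElement(cv2.MORPH_ELLIPSE,(11,11)))
    v2,u2=np.nonzero(mm); print(" disc",u2.mean(),v2.mean(),len(u2),cast("top",u2.mean(),v2.mean(),55).round(1))
    tip=v.argmin(); print(" tip",cast("top",u[v==v.min()].mean(),v.min(),54).round(1))
b=cv2.resize(p[155:265,220:420],None,fx=4,fy=4,interpolation=cv2.INTER_CUBIC);cv2.imwrite("pics/crop0.png",cv2.convertScaleAbs(b,alpha=2))
s=cv2.imread("pics/scene0.png");cv2.imwrite("pics/crop1.png",cv2.resize(s[160:230,250:390],None,fx=5,fy=5,interpolation=cv2.INTER_CUBIC))
E
```

```text
[234 165  35  10 224] [247.58928571 168.38392857] z pct [16. 20. 61.]
 disc nan nan 0 [nan nan nan]
 tip [611.9 146.   54. ]
[356 178  22  42 504] [365.90079365 201.6031746 ] z pct [17. 52. 55.]
 disc 366.6162464985994 204.02240896358543 357 [519.9 -97.2  55. ]
 tip [576.7 -89.6  54. ]
[313 189  21  40 482] [321.81950207 211.92323651] z pct [17. 53. 56.]
 disc 322.47774480712167 214.93175074183975 337 [499.1  -1.4  55. ]
 tip [555.5   6.5  54. ]
[269 200  20  42 480] [277.55416667 223.28958333] z pct [18. 54. 56.]
 disc 278.0816326530612 226.067055393586 343 [478.   94.5  55. ]
 tip [534.5 104.2  54. ]<stdin>:12: RuntimeWarning: Mean of empty slice.
  ret = ret.dtype.type(ret / rcount)
```

View pics/crop0.png

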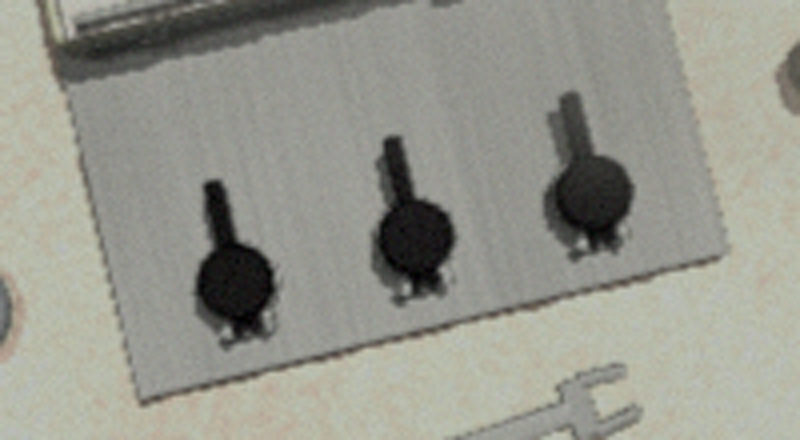

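View pics/crop1.png

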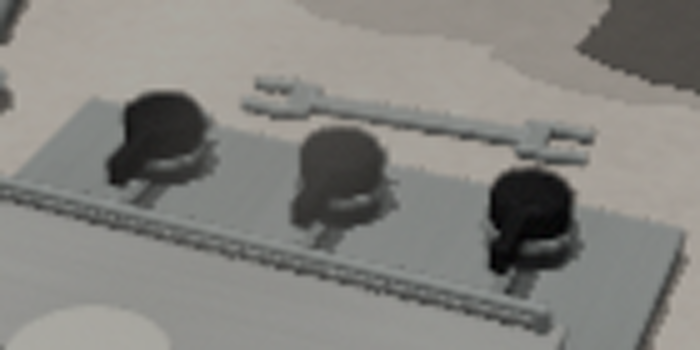

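```bash
cat >> h.py <<'E'
C={}
for k,(u,v) in dict(a=(278.8,225.5),b=(324,214),c=(368.5,203)).items(): C[k]=cast("top",u,v,55)
YS=(C["a"]-C["c"]);YS[2]=0;YS/=np.linalg.norm(YS);XS=np.array([YS[1],-YS[0],0])
def tgt(pos,downtilt=0.,closed=True):
    """rows numbers to reach TCP pos with tool x=down tilted, z=±YS"""
    s=sense();r=rot();dp=np.array(pos)-s["eef_pos"]
    out=[]
    for sg in(1,-1):
        x=-np.array([0,0,1.])*np.cos(downtilt)+XS*np.sin(downtilt);z=sg*YS;y=np.cross(z,x)
        M=R.from_matrix(np.stack([x,y,z],1));rv=(r.inv()*M).as_rotvec()
        out.append((np.linalg.norm(rv),rv))
    rv=min(out,key=lambda t:t[0])[1]
    return "lin",(r.inv().apply(dp)/300).round(4),"rot",(rv/.5).round(4)
E
python3 - <<'E'
from h import *
for k in C: print(k,C[k].round(1))
print(YS,XS, np.linalg.norm(C['a']-C['c']))
for k,uv in dict(b=(318.6,191.6),c=(250+166/5,160+122/5),a=(250+532/5,160+202/5)).items(): print(k,cast("scene",*uv,55).round(1))
r=rot();print(r.as_matrix().round(3))
print(tgt(C["c"]+[0,0,80]))
E
```

```text
a [479.2  92.9  55. ]
b [501.   -4.8  55. ]
c [ 522.  -101.4   55. ]
[-0.21514428  0.97658227  0.        ] [0.97658227 0.21514428 0.        ] 198.92775102678462
b [513.5   2.5  55. ]
c [536.9 -90.7  55. ]
a [494.2  98.9  55. ]
[[-0.     0.933  0.359]
 [ 0.001  0.359 -0.933]
 [-1.     0.    -0.001]]
('lin', array([ 0.3207,  1.5028, -0.8095]), 'rot', array([ 0.2999, -0.0023, -0.0003]))
```

Run:
```python
from h import *
for k,uv in dict(b=(318.6,189.6),c=(250+166/5,160+115/5),a=(250+532/5,160+190/5)).items(): print(k,cast("scene",*uv,55).round(1))
for n in("top","scene"):
    d=np.load(f"pics/{n}0d.npy");v,u=np.nonzero(d>0);P=pts(n,u,v,d[v,u])
    for k in C:
        q=P[(np.hypot(*(P-C[k])[:,:2].T)<35)&(P[:,2]>49)&(P[:,2]<62)]
        L=(q-C[k])@XS; q=q[L<24]
        print(n,k,len(q),np.median(q,0).round(1),((q[:,:2].min(0)+q[:,:2].max(0))/2).round(1))
```

```text
b [505.6  -2.8  55. ]
c [531.4 -95.   55. ]
a [484.8  93.7  55. ]
top a 292 [480.1  93.   54.6] [481.4  92.7]
top b 293 [501.2  -4.3  54.3] [503.2  -4.8]
top c 278 [ 522.2 -101.    53. ] [ 523.5 -101.9]
scene a 147 [485.6  93.   55.3] [482.3  91.8]
scene b 136 [507.4  -3.1  55.6] [505.5  -4.3]
scene c 117 [ 528.1 -101.4   54. ] [ 525.2 -102.4]
```

```bash
python3 -m jog '[{"linear":[0.2,0.7,-0.4],"rotation":[0.15,0,0],"grip":0},{"linear":[0.2,0.7,-0.4],"rotation":[0.3,0,0],"grip":0},{"linear":[0.2,0.7,-0.4],"rotation":[0.3,0,0],"grip":0},{"linear":[0.2,0.7,-0.4],"rotation":[0.3,0,0],"grip":0},{"linear":[0.2,0.7,-0.4],"rotation":[0.3,0,0],"grip":0},{"linear":[0.2,0.7,-0.4],"rotation":[0.3,0,0],"grip":0},{"linear":[0.2,0.7,-0.4],"rotation":[0.3,0,0],"grip":0},{"linear":[0.2,0.7,-0.4],"rotation":[0.3,0,0],"grip":0}]' 40
```

```text
time_s: 0.77
eef_pos: [341.9, -300.9, 170.5]
ee_rot: [0.551, 0.442, 0.553, -0.442]
force: [-0.8, -0.9, 0.5]
grip_width: 0.001
```

```bash
cat >> h.py <<'E'
C=dict(a=np.array([482,93,55.]),b=np.array([503.5,-4,55.]),c=np.array([525,-101.5,54.]))
E
python3 -c "
from h import *
print(tgt(C['c']+[0,0,30]))"
```

```text
('lin', array([ 0.2893,  0.7409, -0.5146]), 'rot', array([ 0.0072, -0.0045,  0.0009]))
```

```bash
python3 -m jog '[{"linear":[0,0.741,-0.515],"rotation":[0,0,0],"grip":0},{"linear":[0,0.741,-0.515],"rotation":[0,0,0],"grip":0},{"linear":[0,0.741,-0.515],"rotation":[0.007,-0.0045,0],"grip":0},{"linear":[0.1,0.741,-0.515],"rotation":[0.007,-0.0045,0],"grip":0},{"linear":[0.2,0.741,-0.515],"rotation":[0.007,-0.0045,0],"grip":0},{"linear":[0.28,0.741,-0.515],"rotation":[0.007,-0.0045,0],"grip":0},{"linear":[0.289,0.741,-0.515],"rotation":[0.007,-0.0045,0],"grip":0},{"linear":[0.289,0.741,-0.515],"rotation":[0.007,-0.0045,0],"grip":0},{"linear":[0.289,0.741,-0.515],"rotation":[0.007,-0.0045,0],"grip":0},{"linear":[0.289,0.741,-0.515],"rotation":[0.007,-0.0045,0],"grip":0}]'; python3 -c "
from h import *
print(tgt(C['c']+[0,0,4]))
for n in('top','scene'):
  p,d=capture(n); cv2.imwrite(f'pics/{n}1.png',p[:,:,::-1]); 
b=cv2.resize(p[110:240,230:400],None,fx=4,fy=4,interpolation=cv2.INTER_CUBIC);cv2.imwrite('pics/crop2.png',b)"
```

```text
time_s: 1.6
eef_pos: [525.0, -102.8, 84.6]
ee_rot: [0.551, 0.443, 0.551, -0.443]
force: [-0.2, -0.5, 0.3]
grip_width: -0.005
('lin', array([ 0.0885,  0.001 , -0.0042]), 'rot', array([-0.0014,  0.001 ,  0.0007]))
```

View pics/crop2.png

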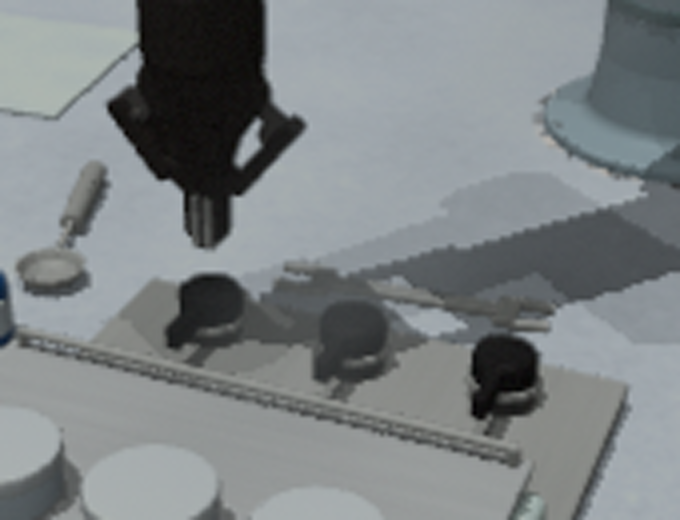

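The gripper tip (crop 208,240) is right above cap c (crop 212,300). I'll go down and tap.

```bash
python3 -m jog '[{"linear":[0.05,0,0],"rotation":[0,0,0],"grip":0},{"linear":[0.08,0,0],"rotation":[0,0,0],"grip":0},{"linear":[0.087,0,0],"rotation":[0,0,0],"grip":0},{"linear":[0.09,0,0],"rotation":[0,0,0],"grip":0},{"linear":[0.09,0,0],"rotation":[0,0,0],"grip":0},{"linear":[0.09,0,0],"rotation":[0,0,0],"grip":0}]'
python3 -m jog '[{"linear":[0.005,0,0],"rotation":[0,0,0],"grip":0},{"linear":[0.01,0,0],"rotation":[0,0,0],"grip":0},{"linear":[0.01,0,0],"rotation":[0,0,0],"grip":0},{"linear":[0.01,0,0],"rotation":[0,0,0],"grip":0}]'
python3 -m jog '[{"linear":[0.004,0,0],"rotation":[0,0,0],"grip":0},{"linear":[0.007,0,0],"rotation":[0,0,0],"grip":0},{"linear":[0.007,0,0],"rotation":[0,0,0],"grip":0},{"linear":[0.007,0,0],"rotation":[0,0,0],"grip":0}]'
```

```text
time_s: 2.2
eef_pos: [525.3, -103.5, 59.0]
ee_rot: [0.552, 0.444, 0.55, -0.443]
force: [0.1, 0.6, -0.1]
grip_width: 0.003
time_s: 2.53
eef_pos: [525.3, -103.5, 56.0]
ee_rot: [0.552, 0.444, 0.55, -0.443]
force: [-0.4, 0.1, -0.1]
grip_width: 0.002
time_s: 2.87
eef_pos: [525.3, -103.4, 53.8]
ee_rot: [0.552, 0.444, 0.55, -0.443]
force: [0.1, -0.6, 0.1]
grip_width: 0.002
```

```bash
python3 -m jog '[{"linear":[0.003,0,0],"rotation":[0,0,0],"grip":0},{"linear":[0.005,0,0],"rotation":[0,0,0],"grip":0},{"linear":[0.005,0,0],"rotation":[0,0,0],"grip":0},{"linear":[0.005,0,0],"rotation":[0,0,0],"grip":0}]'
python3 -m jog '[{"linear":[0.003,0,0],"rotation":[0,0,0],"grip":0},{"linear":[0.005,0,0],"rotation":[0,0,0],"grip":0},{"linear":[0.005,0,0],"rotation":[0,0,0],"grip":0},{"linear":[0.005,0,0],"rotation":[0,0,0],"grip":0}]'
```

```text
time_s: 3.2
eef_pos: [525.4, -103.5, 52.4]
ee_rot: [0.552, 0.444, 0.55, -0.443]
force: [0.0, -0.4, 0.9]
grip_width: 0.001
time_s: 3.53
eef_pos: [525.4, -103.5, 51.0]
ee_rot: [0.552, 0.444, 0.55, -0.443]
force: [-0.2, 0.4, 1.6]
grip_width: -0.001
```

```bash
python3 -m jog '[{"linear":[0.004,0,0],"rotation":[0,0,0],"grip":0},{"linear":[0.008,0,0],"rotation":[0,0,0],"grip":0},{"linear":[0.008,0,0],"rotation":[0,0,0],"grip":0},{"linear":[0.008,0,0],"rotation":[0,0,0],"grip":0}]'
python3 -c "
from h import *
print(sense()['force']);print(tgt([525.4,-103.5,75]),tgt(C['b']+[0,0,20]))"
```

```text
time_s: 3.87
eef_pos: [525.5, -103.5, 48.6]
ee_rot: [0.552, 0.444, 0.55, -0.443]
force: [-0.8, 0.6, 3.6]
grip_width: -0.003
[-0.80692244  0.61539735  3.56078939]
('lin', array([-0.0879, -0.    ,  0.0002]), 'rot', array([-0.0038,  0.0041, -0.0041])) ('lin', array([-0.0886, -0.0006, -0.3394]), 'rot', array([-0.0038,  0.0041, -0.0041]))
```

c gives about 1.2 mm/N, so it is the loose one. I'll confirm that b and a stand firm.

```bash
python3 -m jog '[{"linear":[-0.08,0,0],"rotation":[0,0,0],"grip":0},{"linear":[-0.09,0,-0.12],"rotation":[0,0,0],"grip":0},{"linear":[-0.09,0,-0.25],"rotation":[0,0,0],"grip":0},{"linear":[-0.09,0,-0.339],"rotation":[-0.004,0.004,-0.004],"grip":0},{"linear":[-0.07,0,-0.339],"rotation":[-0.004,0.004,-0.004],"grip":0},{"linear":[-0.04,0,-0.339],"rotation":[-0.004,0.004,-0.004],"grip":0},{"linear":[-0.033,0,-0.339],"rotation":[-0.004,0.004,-0.004],"grip":0},{"linear":[-0.033,0,-0.339],"rotation":[-0.004,0.004,-0.004],"grip":0},{"linear":[-0.033,0,-0.339],"rotation":[-0.004,0.004,-0.004],"grip":0}]'
python3 -c "
from h import *
print(tgt(C['b']))"
```

```text
time_s: 4.62
eef_pos: [503.9, -5.0, 58.0]
ee_rot: [0.551, 0.443, 0.551, -0.443]
force: [0.0, 0.3, 0.4]
grip_width: -0.004
('lin', array([ 0.0101, -0.0004, -0.0034]), 'rot', array([-0.0024, -0.0001,  0.001 ]))
```

```bash
python3 -m jog '[{"linear":[0.005,0,0],"rotation":[0,0,0],"grip":0},{"linear":[0.01,0,0],"rotation":[0,0,0],"grip":0},{"linear":[0.01,0,0],"rotation":[0,0,0],"grip":0},{"linear":[0.01,0,0],"rotation":[0,0,0],"grip":0}]'
python3 -m jog '[{"linear":[0.003,0,0],"rotation":[0,0,0],"grip":0},{"linear":[0.003,0,0],"rotation":[0,0,0],"grip":0},{"linear":[0.003,0,0],"rotation":[0,0,0],"grip":0}]'
```

```text
time_s: 4.95
eef_pos: [503.9, -5.2, 55.0]
ee_rot: [0.551, 0.443, 0.551, -0.443]
force: [0.0, 0.2, 0.9]
grip_width: -0.003
time_s: 5.2
eef_pos: [504.0, -5.2, 54.4]
ee_rot: [0.551, 0.443, 0.551, -0.443]
force: [-1.4, 1.1, 4.7]
grip_width: 0.004
```

```bash
python3 -m jog '[{"linear":[0.002,0,0],"rotation":[0,0,0],"grip":0},{"linear":[0.002,0,0],"rotation":[0,0,0],"grip":0},{"linear":[0.002,0,0],"rotation":[0,0,0],"grip":0}]'
python3 -c "
from h import *
print(tgt(C['a']+[0,0,3]))"
```

```text
time_s: 5.45
eef_pos: [504.1, -5.2, 54.2]
ee_rot: [0.551, 0.443, 0.551, -0.443]
force: [-1.9, 0.7, 6.9]
grip_width: -0.007
('lin', array([-0.0127, -0.0021, -0.3355]), 'rot', array([-0.0027,  0.0008, -0.0005]))
```

b is firm: 6.9 N at less than 1 mm.

```bash
python3 -m jog '[{"linear":[-0.06,0,0],"rotation":[0,0,0],"grip":0},{"linear":[-0.07,0,-0.12],"rotation":[0,0,0],"grip":0},{"linear":[-0.07,0,-0.25],"rotation":[0,0,0],"grip":0},{"linear":[-0.07,-0.002,-0.335],"rotation":[-0.003,0.001,0],"grip":0},{"linear":[-0.03,-0.002,-0.335],"rotation":[-0.003,0.001,0],"grip":0},{"linear":[-0.013,-0.002,-0.335],"rotation":[-0.003,0.001,0],"grip":0},{"linear":[-0.013,-0.002,-0.335],"rotation":[-0.003,0.001,0],"grip":0},{"linear":[-0.013,-0.002,-0.335],"rotation":[-0.003,0.001,0],"grip":0}]'
python3 -m jog '[{"linear":[0.005,0,0],"rotation":[0,0,0],"grip":0},{"linear":[0.01,0,0],"rotation":[0,0,0],"grip":0},{"linear":[0.01,0,0],"rotation":[0,0,0],"grip":0},{"linear":[0.01,0,0],"rotation":[0,0,0],"grip":0}]'
python3 -m jog '[{"linear":[0.003,0,0],"rotation":[0,0,0],"grip":0},{"linear":[0.003,0,0],"rotation":[0,0,0],"grip":0},{"linear":[0.003,0,0],"rotation":[0,0,0],"grip":0}]'
```

```text
time_s: 6.12
eef_pos: [482.1, 92.3, 57.9]
ee_rot: [0.551, 0.443, 0.551, -0.443]
force: [0.1, 0.3, -0.2]
grip_width: -0.003
time_s: 6.45
eef_pos: [482.2, 92.0, 55.0]
ee_rot: [0.551, 0.443, 0.551, -0.443]
force: [-0.5, 0.2, -0.2]
grip_width: -0.004
time_s: 6.7
eef_pos: [482.4, 92.0, 54.4]
ee_rot: [0.551, 0.443, 0.551, -0.443]
force: [-1.5, 0.4, 4.1]
grip_width: -0.002
```

```bash
python3 -m jog '[{"linear":[0.003,0,0],"rotation":[0,0,0],"grip":0},{"linear":[0.003,0,0],"rotation":[0,0,0],"grip":0},{"linear":[0.003,0,0],"rotation":[0,0,0],"grip":0}]'
python3 -c "
from h import *
L=C['c']+44*XS; L[2]=100
print(L,tgt(L))
for k,uv in dict(c=(220+573/4,155+95/4)).items(): t=cast('top',*uv,54);print(t,(t-C['c'])@XS,(t-C['c'])@YS)"
```

```text
time_s: 6.95
eef_pos: [482.5, 92.0, 54.1]
ee_rot: [0.551, 0.443, 0.551, -0.443]
force: [-3.1, 0.2, 8.6]
grip_width: -0.003
[567.96962005 -92.03365154 100.        ] ('lin', array([-0.1529,  0.147 ,  0.6602]), 'rot', array([-0.002 ,  0.0003, -0.001 ]))
[575.01761399 -92.21557976  54.        ] 50.84380513374357 -1.6940034784259876
```

All checks agree: a is firm at 8.6 N, so c is loose. Next I'll move above c's lug and open the fingers partway.

```bash
python3 -m jog '[{"linear":[-0.1,0,0],"rotation":[0,0,0],"grip":0},{"linear":[-0.15,0.02,0.1],"rotation":[0,0,0],"grip":40},{"linear":[-0.153,0.06,0.22],"rotation":[0,0,0],"grip":40},{"linear":[-0.153,0.1,0.34],"rotation":[0,0,0],"grip":40},{"linear":[-0.153,0.14,0.46],"rotation":[0,0,0],"grip":40},{"linear":[-0.153,0.15,0.58],"rotation":[0,0,0],"grip":40},{"linear":[-0.153,0.15,0.66],"rotation":[0,0,0],"grip":40},{"linear":[-0.153,0.15,0.66],"rotation":[0,0,0],"grip":40},{"linear":[-0.153,0.15,0.66],"rotation":[0,0,0],"grip":40},{"linear":[-0.153,0.15,0.66],"rotation":[0,0,0],"grip":40}]' 20; python3 -c "
from h import *
L=C['c']+45*XS; L[2]=26
print(L,tgt(L))
for n in('top','scene'):
  p,d=capture(n); cv2.imwrite(f'pics/{n}3.png',p[:,:,::-1]); 
  b=p[110:240,230:400] if n=='scene' else p[140:250,300:420]
  cv2.imwrite(f'pics/crop3{n}.png',cv2.resize(b[:,:,::-1],None,fx=4,fy=4,interpolation=cv2.INTER_CUBIC))"
```

```text
time_s: 7.78
eef_pos: [568.5, -91.0, 99.8]
ee_rot: [0.551, 0.443, 0.551, -0.443]
force: [0.0, -0.2, -0.2]
grip_width: 0.467
[568.94620232 -91.81850726  26.        ] ('lin', array([0.2459, 0.001 , 0.0032]), 'rot', array([-0.0015, -0.001 ,  0.0002]))
```

View pics/crop3scene.png

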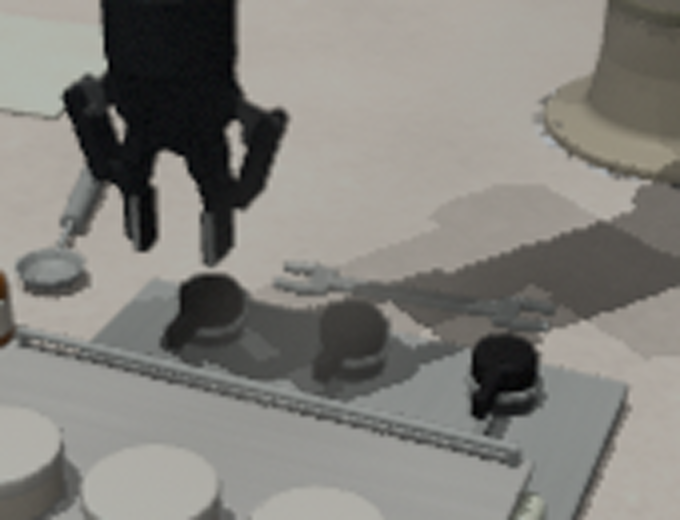

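View pics/crop3top.png

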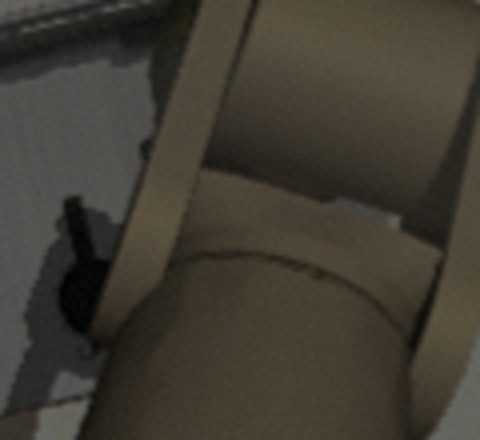

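The fingers straddle c's lug (lug tip at crop 175,340). Descending.

```bash
python3 -m jog '[{"linear":[0.1,0.001,0.003],"rotation":[0,0,0],"grip":40},{"linear":[0.17,0.001,0.003],"rotation":[0,0,0],"grip":40},{"linear":[0.22,0.001,0.003],"rotation":[0,0,0],"grip":40},{"linear":[0.246,0.001,0.003],"rotation":[0,0,0],"grip":40},{"linear":[0.246,0.001,0.003],"rotation":[0,0,0],"grip":30},{"linear":[0.246,0.001,0.003],"rotation":[0,0,0],"grip":25}]' 20; python3 -c "
from h import *
print(sense()['wrist_torque'],tgt(C['c']+45*XS))
p,d=capture('scene'); cv2.imwrite('pics/crop4.png',cv2.resize(p[130:230,230:360,::-1],None,fx=6,fy=6,interpolation=cv2.INTER_CUBIC))"
```

```text
time_s: 8.38
eef_pos: [569.3, -90.9, 26.8]
ee_rot: [0.552, 0.443, 0.551, -0.442]
force: [-0.7, 0.2, 0.9]
grip_width: 0.289
[-0.00996083 -0.02215883  0.04748798] ('lin', array([-0.0906, -0.0019,  0.0026]), 'rot', array([ 0.0022,  0.0003, -0.0014]))
```

View pics/crop4.png

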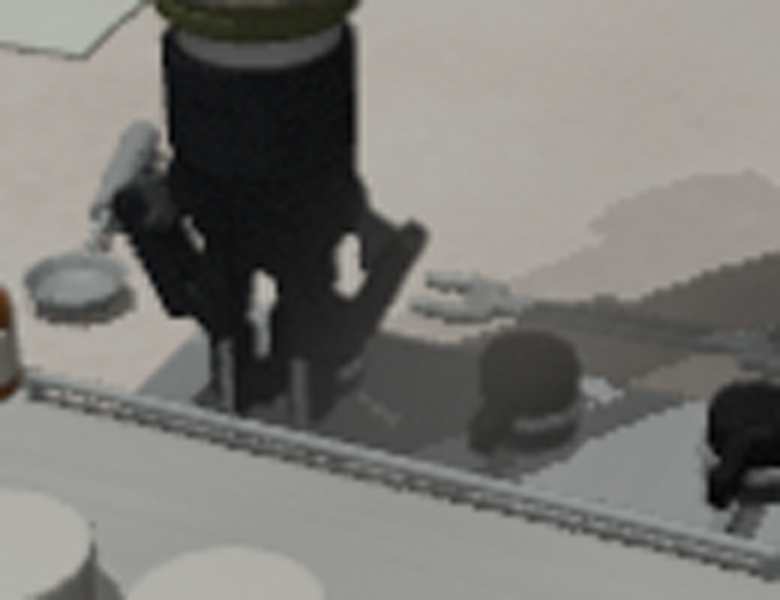

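The lug sits in the dark gap between the fingertips (crop about 228–298, 380). Closing gently.

```bash
python3 -m jog '[{"linear":[0,0,0],"rotation":[0,0,0],"grip":18},{"linear":[0,0,0],"rotation":[0,0,0],"grip":14},{"linear":[0,0,0],"rotation":[0,0,0],"grip":14},{"linear":[0,0,0],"rotation":[0,0,0],"grip":14}]' 20; python3 -m jog '[{"linear":[0,0,0],"rotation":[0,0,0],"grip":9},{"linear":[0,0,0],"rotation":[0,0,0],"grip":9},{"linear":[0,0,0],"rotation":[0,0,0],"grip":9}]' 20
```

```text
time_s: 8.77
eef_pos: [570.4, -91.6, 28.0]
ee_rot: [0.553, 0.443, 0.55, -0.442]
force: [2.9, -2.9, 0.9]
grip_width: 0.166
time_s: 9.02
eef_pos: [570.9, -93.1, 28.6]
ee_rot: [0.554, 0.443, 0.549, -0.443]
force: [1.4, -8.3, 0.5]
grip_width: 0.113
```

```bash
python3 -m jog '[{"linear":[0,0,0.003],"rotation":[0,0,0],"grip":6},{"linear":[0,0,0.006],"rotation":[0,0,0],"grip":4},{"linear":[0,0,0.006],"rotation":[0,0,0],"grip":4},{"linear":[0,0,0.006],"rotation":[0,0,0],"grip":4}]' 40; python3 -c "
from h import *
s=sense();print(s['joints'].round(2),s['wrist_torque'],rot().as_matrix().round(3))
H=C['c']-26*XS;H[2]=34.4;p=s['eef_pos'];d=p-H;print(d@XS,d@YS,d[2])"
```

```text
time_s: 9.35
eef_pos: [571.0, -93.9, 28.4]
ee_rot: [0.553, 0.443, 0.549, -0.442]
force: [-0.6, 4.3, 1.3]
grip_width: 0.108
[-0.37  0.65  1.55 -0.    0.94  0.99] [ 0.92637357 -0.02063932 -0.22437133] [[ 0.005  0.976  0.216]
 [-0.002  0.216 -0.976]
 [-1.     0.004  0.003]]
72.54329533260129 -2.518340878010206 -6.002340276939297
```

```bash
cat >> h.py <<'E'
def plan(caps,tilts,cap0,g0=18.7):
    """rows: grasp point follows hinge arc; caps/tilts absolute deg; cap0 present cap angle"""
    s=sense();r=rot();x=r.apply([1,0,0]);H=C["c"]-26*XS;H[2]=34.4
    G=s["eef_pos"]-g0*x;d=G-H;a,l,b=d@XS,d@YS,d[2]
    t0=np.arctan2(x@XS,-x[2])
    print("grasp rel hinge",round(a,1),round(b,1),"radius",np.hypot(a,b).round(1),"tilt",np.degrees(t0).round(1))
    for th,ph in zip(caps,tilts):
        q=R.from_rotvec(-YS*np.radians(th-cap0));Rt=R.from_rotvec(-YS*(np.radians(ph)-t0))
        P=H+q.apply(d)+Rt.apply(g0*x)-s["eef_pos"]
        print(th,ph,(r.inv().apply(P)/300).round(3),((r.inv()*Rt*r).as_rotvec()/.5).round(3))
E
python3 -c "
from h import *
plan([4,8,12,16,20,24],[4,8,12,16,20,24],0)"
```

```text
grasp rel hinge 72.5 12.7 radius 73.6 tilt 0.2
4 4 [-0.017  0.001  0.   ] [ 0.    -0.     0.131]
8 8 [-0.034  0.     0.   ] [ 0.001 -0.     0.271]
12 12 [-0.051 -0.001  0.   ] [ 0.001 -0.     0.411]
16 16 [-0.067 -0.004  0.   ] [ 0.002 -0.     0.55 ]
20 20 [-0.084 -0.008  0.   ] [ 0.002 -0.     0.69 ]
24 24 [-0.1   -0.013  0.   ] [ 0.003 -0.     0.829]
```

```bash
python3 -m jog '[{"linear":[-0.008,0,0],"rotation":[0,0,0.065],"grip":4},{"linear":[-0.017,0.001,0],"rotation":[0,0,0.131],"grip":4},{"linear":[-0.025,0,0],"rotation":[0,0,0.2],"grip":4},{"linear":[-0.034,0,0],"rotation":[0,0,0.271],"grip":4},{"linear":[-0.034,0,0],"rotation":[0,0,0.271],"grip":4},{"linear":[-0.034,0,0],"rotation":[0,0,0.271],"grip":4}]' 40; python3 -c "
from h import *
s=sense();print(s['joints'].round(2),s['wrist_torque'].round(2))
plan([12,16,20,24,28,32],[12,16,20,24,28,32],8)"
```

```text
time_s: 9.85
eef_pos: [571.0, -93.8, 38.8]
ee_rot: [0.582, 0.479, 0.518, -0.404]
force: [1.8, 3.6, -0.7]
grip_width: 0.109
[-0.4   0.59  1.64  0.11  0.8   0.88] [ 0.56 -0.16 -0.09]
grasp rel hinge 70.0 22.9 radius 73.7 tilt 8.0
12 12 [-0.017  0.001  0.   ] [ 0.   -0.    0.14]
16 16 [-0.034  0.     0.   ] [ 0.001 -0.     0.28 ]
20 20 [-0.051 -0.001  0.   ] [ 0.001 -0.     0.42 ]
24 24 [-0.067 -0.004  0.   ] [ 0.002 -0.     0.559]
28 28 [-0.084 -0.008  0.   ] [ 0.002 -0.     0.699]
32 32 [-0.1   -0.013  0.   ] [ 0.002 -0.     0.838]
```

```bash
python3 -m jog '[{"linear":[-0.008,0,0],"rotation":[0,0,0.07],"grip":4},{"linear":[-0.017,0.001,0],"rotation":[0,0,0.14],"grip":4},{"linear":[-0.025,0,0],"rotation":[0,0,0.21],"grip":4},{"linear":[-0.034,0,0],"rotation":[0,0,0.28],"grip":4},{"linear":[-0.042,0,0],"rotation":[0,0,0.35],"grip":4},{"linear":[-0.051,-0.001,0],"rotation":[0,0,0.42],"grip":4},{"linear":[-0.059,-0.002,0],"rotation":[0,0,0.49],"grip":4},{"linear":[-0.067,-0.004,0],"rotation":[0,0,0.56],"grip":4},{"linear":[-0.067,-0.004,0],"rotation":[0,0,0.56],"grip":4},{"linear":[-0.067,-0.004,0],"rotation":[0,0,0.56],"grip":4}]' 40; python3 -c "
from h import *
s=sense();print(s['joints'].round(2),s['wrist_torque'].round(2))
plan([28,32,36,40,44,48],[28,32,36,40,44,48],24)
plan([28,32,36,40,44,48],[26,28,30,32,34,36],24)
p,d=capture('scene'); cv2.imwrite('pics/crop5.png',cv2.resize(p[110:230,220:380,::-1],None,fx=5,fy=5,interpolation=cv2.INTER_CUBIC))"
```

```text
time_s: 10.68
eef_pos: [567.1, -94.6, 58.5]
ee_rot: [0.632, 0.547, 0.447, -0.319]
force: [1.0, 2.1, 0.3]
grip_width: 0.105
[-0.49  0.48  1.84  0.52  0.56  0.46] [0.29 0.21 0.01]
grasp rel hinge 61.0 41.2 radius 73.6 tilt 23.9
28 28 [-0.017  0.001  0.   ] [ 0.    -0.     0.142]
32 32 [-0.034  0.     0.   ] [ 0.001 -0.     0.281]
36 36 [-0.051 -0.001  0.   ] [ 0.001 -0.001  0.421]
40 40 [-0.067 -0.004  0.   ] [ 0.001 -0.001  0.561]
44 44 [-0.084 -0.008  0.   ] [ 0.001 -0.001  0.7  ]
48 48 [-0.1   -0.013  0.   ] [ 0.002 -0.001  0.84 ]
grasp rel hinge 61.0 41.2 radius 73.6 tilt 23.9
28 26 [-0.017 -0.001  0.   ] [ 0.    -0.     0.072]
32 28 [-0.033 -0.004  0.   ] [ 0.    -0.     0.142]
36 30 [-0.05  -0.008  0.   ] [ 0.    -0.     0.212]
40 32 [-0.066 -0.012  0.   ] [ 0.001 -0.     0.281]
44 34 [-0.081 -0.018  0.   ] [ 0.001 -0.     0.351]
48 36 [-0.096 -0.025  0.   ] [ 0.001 -0.001  0.421]
```

View pics/crop5.png

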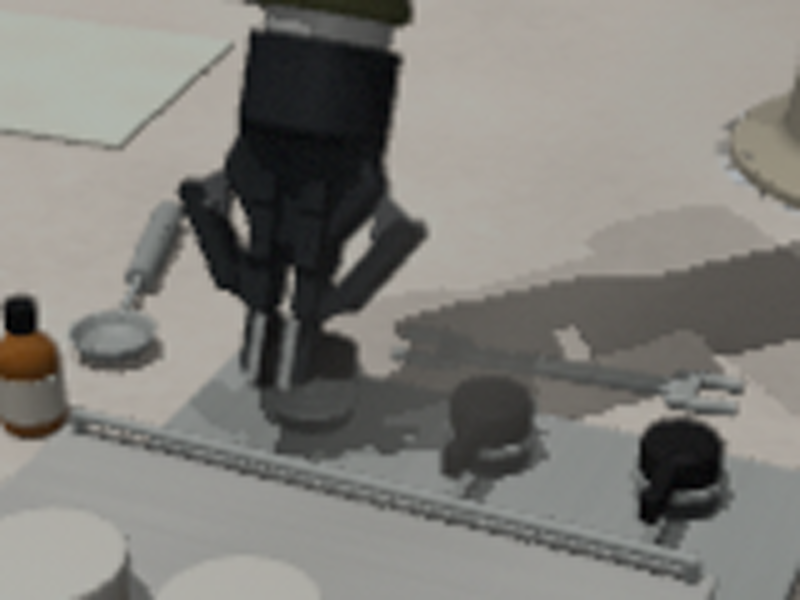

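The picture shows c's cap lifting with the lug between the fingers (crop 275,350); caps a and b are shut. Continuing slowly.

```bash
python3 -m jog '[{"linear":[-0.008,0,0],"rotation":[0,0,0.07],"grip":4},{"linear":[-0.017,0.001,0],"rotation":[0,0,0.14],"grip":4},{"linear":[-0.025,0,0],"rotation":[0,0,0.21],"grip":4},{"linear":[-0.034,0,0],"rotation":[0,0,0.28],"grip":4},{"linear":[-0.042,0,0],"rotation":[0,0,0.35],"grip":4},{"linear":[-0.051,-0.001,0],"rotation":[0,0,0.42],"grip":4},{"linear":[-0.051,-0.001,0],"rotation":[0,0,0.42],"grip":4},{"linear":[-0.051,-0.001,0],"rotation":[0,0,0.42],"grip":4}]' 40; python3 -c "
from h import *
s=sense();print(s['joints'].round(2),s['wrist_torque'].round(2))
plan([40,44,48,52,56,60],[40,44,48,52,56,60],36)"
```

```text
time_s: 11.4
eef_pos: [560.9, -95.8, 72.1]
ee_rot: [0.662, 0.59, 0.388, -0.251]
force: [-0.8, 0.4, -0.1]
grip_width: 0.106
[-0.57  0.43  1.98  1.06  0.5  -0.12] [ 0.04  0.55 -0.05]
grasp rel hinge 51.3 52.9 radius 73.7 tilt 35.9
40 40 [-0.017  0.001  0.   ] [ 0.    -0.     0.144]
44 44 [-0.034  0.001  0.   ] [ 0.    -0.001  0.284]
48 48 [-0.051 -0.001  0.   ] [ 0.    -0.001  0.423]
52 52 [-0.067 -0.004  0.   ] [ 0.    -0.001  0.563]
56 56 [-0.084 -0.008  0.   ] [ 0.    -0.001  0.703]
60 60 [-0.1   -0.013  0.   ] [ 0.001 -0.002  0.842]
```

```bash
python3 -m jog '[{"linear":[-0.008,0,0],"rotation":[0,0,0.07],"grip":4},{"linear":[-0.017,0.001,0],"rotation":[0,0,0.14],"grip":4},{"linear":[-0.025,0,0],"rotation":[0,0,0.21],"grip":4},{"linear":[-0.034,0,0],"rotation":[0,0,0.28],"grip":4},{"linear":[-0.042,0,0],"rotation":[0,0,0.35],"grip":4},{"linear":[-0.051,-0.001,0],"rotation":[0,0,0.42],"grip":4},{"linear":[-0.051,-0.001,0],"rotation":[0,0,0.42],"grip":4},{"linear":[-0.051,-0.001,0],"rotation":[0,0,0.42],"grip":4}]' 40; python3 -c "
from h import *
s=sense();print(s['joints'].round(2),s['wrist_torque'].round(2))
plan([52,56,60,64],[52,56,60,64],48)"
```

```text
time_s: 12.07
eef_pos: [552.1, -97.6, 84.1]
ee_rot: [0.684, 0.628, 0.325, -0.181]
force: [-1.3, 0.2, -0.2]
grip_width: 0.11
[-0.66  0.42  2.11  1.57  0.61 -0.68] [ 0.02  0.71 -0.04]
grasp rel hinge 39.4 62.3 radius 73.7 tilt 47.8
52 52 [-0.017  0.001 -0.   ] [-0.    -0.     0.147]
56 56 [-0.034  0.001 -0.   ] [-0.    -0.001  0.286]
60 60 [-0.051 -0.001 -0.   ] [-0.    -0.001  0.426]
64 64 [-0.068 -0.004 -0.   ] [-0.001 -0.001  0.565]
```

```bash
python3 -m jog '[{"linear":[-0.008,0,0],"rotation":[0,0,0.07],"grip":4},{"linear":[-0.017,0.001,0],"rotation":[0,0,0.145],"grip":4},{"linear":[-0.025,0,0],"rotation":[0,0,0.215],"grip":4},{"linear":[-0.034,0,0],"rotation":[0,0,0.286],"grip":4},{"linear":[-0.042,0,0],"rotation":[0,0,0.355],"grip":4},{"linear":[-0.051,-0.001,0],"rotation":[0,0,0.426],"grip":4},{"linear":[-0.051,-0.001,0],"rotation":[0,0,0.426],"grip":4},{"linear":[-0.051,-0.001,0],"rotation":[0,0,0.426],"grip":4},{"linear":[-0.051,-0.001,0],"rotation":[0,0,0.426],"grip":4},{"linear":[-0.051,-0.001,0],"rotation":[0,0,0.426],"grip":4}]' 40; python3 -c "
from h import *
s=sense();print(s['joints'].round(2),s['dq'].round(3),s['wrist_torque'].round(2))
plan([60],[60],60)
p,d=capture('scene'); cv2.imwrite('pics/crop6.png',cv2.resize(p[90:240,200:400,::-1],None,fx=4,fy=4,interpolation=cv2.INTER_CUBIC))
p,d=capture('top'); cv2.imwrite('pics/top6.png',cv2.convertScaleAbs(p[:,:,::-1],alpha=2))"
```

```text
time_s: 12.9
eef_pos: [541.0, -99.9, 94.1]
ee_rot: [0.699, 0.658, 0.257, -0.107]
force: [-3.2, -1.9, 0.7]
grip_width: 0.109
[-0.76  0.46  2.22  1.85  0.84 -1.05] [-0.002  0.     0.004  0.009  0.005 -0.009] [-0.24  1.05 -0.19]
grasp rel hinge 25.8 69.1 radius 73.7 tilt 59.9
60 60 [-0.  0.  0.] [-0.    -0.     0.002]
```

View pics/crop6.png

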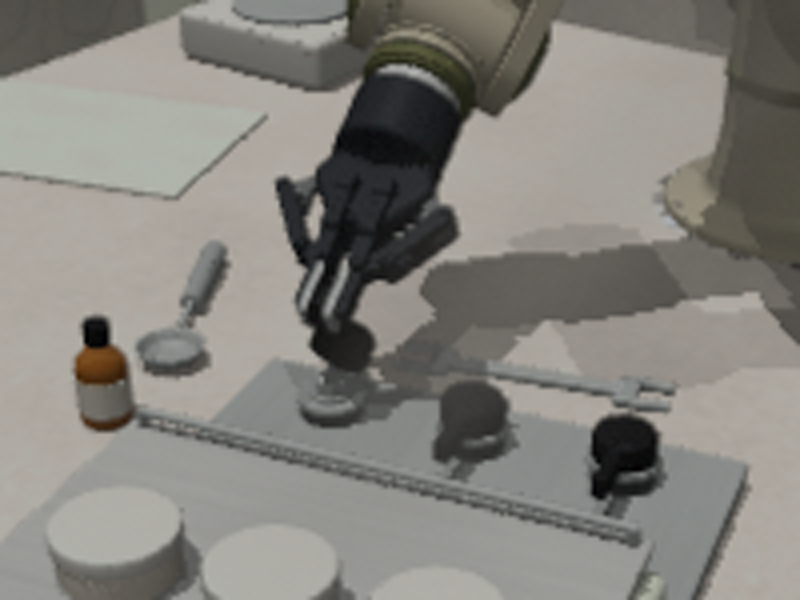

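View pics/top6.png

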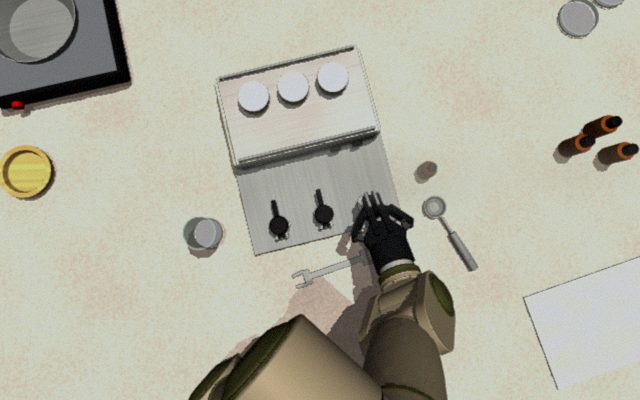

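Cap c stands open at about 60° (crop 342,345) with its bolt exposed below (crop 335,395). Caps a and b are shut, and the spanner, spoon, beaker and dropper are where they were. The arm is still, so I'm handing in.

```bash
python3 -m jog '[{"linear":[0,0,0],"rotation":[0,0,0],"grip":4},{"linear":[0,0,0],"rotation":[0,0,0],"grip":4},{"linear":[0,0,0],"rotation":[0,0,0],"grip":4}]'; python3 -c "
from h import *
print(abs(sense()['dq']).max()); print(finish_job())"
```

```text
time_s: 13.25
eef_pos: [541.0, -99.9, 94.2]
ee_rot: [0.699, 0.658, 0.257, -0.107]
force: [-3.9, -1.1, 1.0]
grip_width: 0.106
0.0026399346061179462
the job is handed in; nothing more can be done
None
```

The loose bolt is c, on the robot's right. I lifted its cap by the lug and handed in the job at 13.25 s with the gripper still holding it open.

- **Finding the bolt:** I tapped all three caps. Cap c went down about 4–5 mm at 3.6 N. Caps a and b stood firm, moving less than 1 mm at 8.6 N and 6.9 N.
- **Holding the cap:** The cap is about 60° open. I worked that out from the gripper's tilt and its arc about the hinge, and the last pictures agree.
- **Stillness and grip:** The arm was still, with joint speeds under 0.003 rad/s. The fingers stayed about 9 mm apart, so the 10 mm lug is still held. The force on the wrist was about 4 N.
- **Surroundings:** In the last pictures caps a and b are shut. The spanner, spoon, beaker and dropper look unmoved; I checked those by eye only.
- **Disagreements:** The two cameras differed by a few millimetres on the cap positions, so I used values in between. The fingers first closed about 2 mm off centre on the lug, with an 8 N sideways force. I shifted the arm to correct this before lifting.

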